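# Set the jeweller's showing board for a client

### The job

Set the showing board for a client: the ring stand upright in the middle of the marble plinth's top, the amber jar on the board midway between the plinth and the bead dish, and the blue ring box on the board straight behind the dish (on the side away from the brass strip), square to the board, with a gap of 3 cm between dish and box. Stand the loupe, wide end down, in the middle of the ring box's lid. Set each thing down without dropping it, and leave the hammer, pliers and mug alone.

Things in the scene. Friction and masses are not known exactly. Their poses are not given: they have to be found in the camera images.
- board: slate-grey showing board fixed on the bench, 220 (x) by 320 (y) by 10 mm thick; origin at the centre of its underside, z up. Its front is the long edge with the brass strip, which faces the robot; its x axis points from the front to the back, its y axis to its left. The plinth and the dish stand fixed on it, at x = -45 mm and y = +105 and -105 mm in its frame, either one on the left
- plinth: low round plinth of white marble with a flat top, fixed on the board, 84 mm across, 30 mm high; origin at the centre of its underside, z up; its axes are parallel to the board's
- dish: white ceramic dish with red, white and brown beads in it, fixed on the board, 84 mm across the rim, 26 mm high; origin at the centre of its underside, z up; its axes are parallel to the board's
- cone: wooden ring stand with a gold ring on it, loose, 0.08 kg: a round foot 40 mm across and 28 mm high, and above it a cone tapering to a point 62 mm above the underside; take it by the foot; origin at the centre of its underside, z up
- jar: amber glass jar with a red lid, loose, 0.11 to 0.23 kg: body 50 mm across and 48 mm high, lid 45 mm across, 62 mm high in all; origin at the centre of its underside, z up
- ring_box: closed blue ring box with a thin brass seam, loose, 0.08 to 0.17 kg: 55 by 55 mm (x, y), 40 mm high, flat top; its lid does not open; origin at the centre of its underside, z up, x and y square to its sides
- loupe: black eye loupe standing on its wide end, glass lens on top, loose, 0.04 kg: 36 mm across up to 18 mm high, then tapering to 28 mm at the top, 28 mm high; origin at the centre of its underside, z up
- hammer: bystander: hammer, 180 mm long, lying on the bench beyond the right-hand side of the work; leave alone
- pliers: bystander: orange-handled pliers, 130 mm long, lying on the bench beyond the left-hand side of the work; leave alone
- mug: bystander: blue mug, 76 mm across, 85 mm high, standing beyond the board; leave alone

How it is judged (in metres and radians):
At the end, for the whole second after the job is handed in: All upright (0.12 rad), released, at rest: ring stand on the plinth within 13 mm of centre; jar within 13 mm (each board axis) of midway; ring box 15 to 45 mm behind the dish, within 15 mm sideways, square to the board within 0.18 rad; loupe on the box within 12 mm of centre (horizontal distance between cone and plinth below 0.013 m and z of cone in the frame of plinth between 0.025 and 0.034 m and x of jar in the frame of board between -0.058 and -0.032 m and y of jar in the frame of board between -0.013 and 0.013 m and z of jar in the frame of board between 0.006 and 0.014 m and x of ring_box in the frame of dish between 0.0845 and 0.1145 m and y of ring_box in the frame of dish between -0.015 and 0.015 m and z of ring_box in the frame of board between 0.006 and 0.014 m and (angle between the x axis of ring_box and the x axis of board, either way round below 0.18 rad or angle between the x axis of ring_box and the y axis of board, either way round below 0.18 rad) and horizontal distance between loupe and ring_box below 0.012 m and z of loupe in the frame of ring_box between 0.036 and 0.044 m and angle between each of cone, jar, ring_box, loupe's own z axis and vertical below 0.12 rad and linear speed of each of cone, jar, ring_box, loupe below 0.02 m/s and angular speed of each of cone, jar, ring_box, loupe below 0.2 rad/s and contact force between each of cone, jar, ring_box, loupe and the fingers below 0.1 N); the robot touches nothing.
It fails at once if the hammer, the pliers or the mug is moved by more than 20 mm (distance of any of hammer, pliers, mug from where it was at the start of the episode above 0.02 m).
It fails at once if one of the four things is dropped: it moves faster than 0.6 m/s (a fall of about 2 cm) while the fingers do not touch it ((linear speed of cone above 0.6 m/s and contact force between cone and the fingers below 0.05 N) or (linear speed of jar above 0.6 m/s and contact force between jar and the fingers below 0.05 N) or (linear speed of ring_box above 0.6 m/s and contact force between ring_box and the fingers below 0.05 N) or (linear speed of loupe above 0.6 m/s and contact force between loupe and the fingers below 0.05 N)).
It also fails if it takes over 112 s, if anything falls off the work surface, if the arm or the gripper's body presses on something with over 40 N, if the wrist force passes 120 N, or if a joint passes its speed limit or range.

### The arm

A 7-joint arm with a two-finger parallel gripper is mounted at the origin on the work surface. World frame = base frame: x ahead of the robot, y to its left, z up, the work surface at z = 0. Lengths are in mm, angles in rad, forces in N, time in s.
With the tool pointing down it reaches from about 400 to 925 mm from the base axis. Payload 4.1 kg.
Tool frame: the origin (TCP) lies midway between the tips of the shut fingers; the grasp point (between the pads) lies 19 mm behind it (robot.pinch_z is the distance from the TCP to the grasp point, in mm); z points along the fingers, y is the direction in which the jaws open and shut (so a half turn about z gives the same grasp; the last joint's range is limited). The gripper opens to 85 mm and grips with 20 to 120 N. Pads are 22 mm wide; open, the fingers measure 114 mm over their backs; the gripper's body (76 mm by 85 mm) begins 54 mm behind the grasp point. The pads swing forward as they close: fully open they stand 13 mm farther back than shut.
Start: joints at [1.08, 0.398, 0.045, 1.537, -0.019, 1.207, -0.051], TCP at [248.243, -600.765, 231.347] pointing down, gripper open.
Joint ranges: [-2.82, 2.82], [-0.49, 2.23], [-1.37, 1.46], [0, 2.46], [-1.36, 4.5], [0.23, 2], [-2.94, 2.94]. Speed limits (rad/s): [2.57, 2.57, 3.14, 3.14, 3.14, 3.14, 3.14].

### API

Orientations are given as a unit quaternion [x, y, z, w].
In Python, from bench import robot, vision, ticket gives the robot as it stands.
- The arm moves only by the shell command python3 -m handwheel 'ROWS'. ROWS is JSON, a list of rows, each a list of 7 numbers: the shift along the tool's x, y, z in m, then the turn, a rotation vector about the tool's x, y, z in rad, then the finger opening in m, from 0 to 0.0854. A call has 1 to 20 rows; each row shifts and turns the commanded pose from where the row before left it, along the tool's axes as they then stand; what a row does not reach is not made up. A row lasts 1/8 s, in which the tool goes at most 62.5 mm and 10.7 degrees, less where a joint would pass 70% of its speed; a pose out of reach is approached as far as the arm can. A call is refused whole if a number of a shift passes 0.0625 or a number of a turn 0.188, either way. A call with a gripper value outside its range is refused whole. The fingers move at their own pace and stop on an object; the grip force is fixed at half the most. Time passes only in rows, so rows that do not move let the fingers close. It gives the time, the measured TCP pose, the force and the opening at its end, in the units of the state.
- robot.observe(): the state, without advancing time (a new reading comes with each control period).
- vision.camera(name): name is "scene" or "side" or "wrist"; returns a dict with "image" (420x560x3 uint8, red, green, blue), "z_map" (420x560 float32, mm along the optical axis (not along the pixel's ray), 0 where there is no reading), "camera_matrix" (3x3 intrinsics, pixels), "dist_coeffs" ([k1, k2, p1, p2, k3] as OpenCV has them; the pictures are not rectified), "position" and "attitude" of the camera in the world. Camera axes: x right, y up, looking along -z (the intrinsics and any distortion apply to the point x, -y, -z); pixel columns grow to the right and rows downward; lengths in mm; the calibration is good to about 2 mm. A picture is of the moment at which its call begins.
- ticket.close_job(): hands the job in, once; it reports no verdict.
The state is a dict: "clock": time; "qpos": joint angles; "qvel": joint speeds; "tau": joint torques, N m; "eef_pos": TCP position; "orientation": TCP orientation; "ft_force": force on the tool from outside, world axes, zero at the start; "torque": the same for the moment, N m; "opening": finger opening in mm.
Only numpy, scipy, OpenCV 4.12 (cv2) and the standard library are available. Lean on these libraries where they do the work, as an engineer would, in place of code of your own. Each camera call takes 0.05 s, during which the arm holds its last target.

## Working session

There is one attempt and no reset: what is moved stays moved. The work goes in short steps, Python scripts to look and compute and a shell command to move; the robot and the scene stay as the last step left them, time stands still between calls to the robot, and variables do not carry over. Pictures are saved under pics/ and viewed, and the job is handed in when it is done.

```bash
mkdir -p pics; ls
python3 - <<'E'
from bench import robot, vision
import cv2,numpy as np
print(robot.observe(), robot.pinch_z)
for n in ["scene","side","wrist"]:
    c=vision.camera(n); cv2.imwrite(f"pics/{n}0.png",c["image"][:,:,::-1])
    print(n,c["camera_matrix"],c["dist_coeffs"],c["position"],c["attitude"],(c["z_map"]>0).mean())
E
```

```text
pics
{'clock': 0.0, 'qpos': array([ 1.08000294,  0.39921738,  0.04502603,  1.53785547, -0.01873463,
        1.20688065, -0.05070257]), 'qvel': array([-8.93372392e-05, -2.98153334e-04,  1.17440039e-03, -2.34285196e-05,
       -9.95973811e-04, -3.85710030e-04, -1.63955903e-03]), 'tau': array([-2.33115052e-04, -4.75120211e+01,  1.36454858e+00, -2.54219002e+01,
        1.15493659e-02,  9.33313917e-03,  6.47842995e-06]), 'eef_pos': array([ 247.99986226, -600.16140376,  230.25779133]), 'orientation': array([ 9.80862864e-01,  1.94697465e-01, -2.37638800e-04, -9.40013386e-04]), 'ft_force': array([-0.57815571, -0.20445231, -0.08288042]), 'torque': array([-0.00360975, -0.00482657, -0.05450739]), 'opening': 85.31553997362596} 18.700000000000003
scene [[456.83579933   0.         278.26208641]
 [  0.         456.83579933 207.63911005]
 [  0.           0.           1.        ]] [-0.01164728  0.          0.          0.          0.        ] [1214.70862891  410.4325321   868.58471868] [0.17240743 0.30475933 0.82738008 0.43913509] 0.9960289115646258
side [[384.23468008   0.         281.0610592 ]
 [  0.         384.23468008 211.05842132]
 [  0.           0.           1.        ]] [-0.10164348  0.          0.          0.          0.        ] [330.80060808 699.13196894 497.83936044] [-0.10156031  0.49067116  0.84941267 -0.16560623] 0.9959608843537415
wrist [[332.9826412    0.         285.4680897 ]
 [  0.         332.9826412  207.52117426]
 [  0.           0.           1.        ]] [0.02249875 0.         0.         0.         0.        ] [ 315.14197987 -572.20925234  373.3411073 ] [-0.12025959  0.08094936 -0.54917439  0.82303847] 0.9957993197278912
```

View pics/scene0.png

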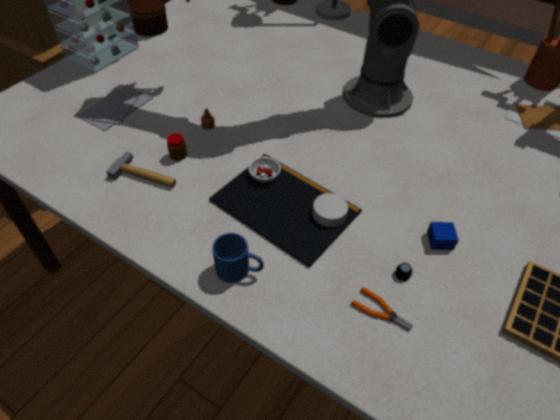

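View pics/side0.png

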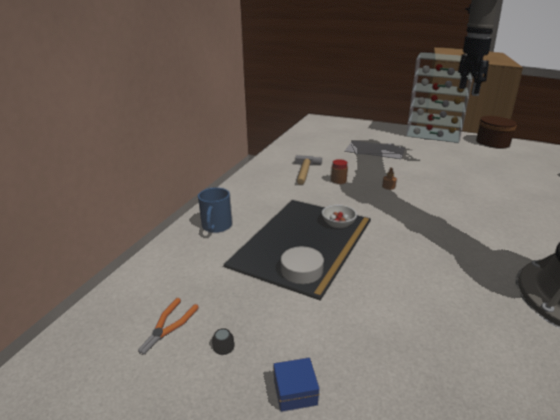

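View pics/wrist0.png

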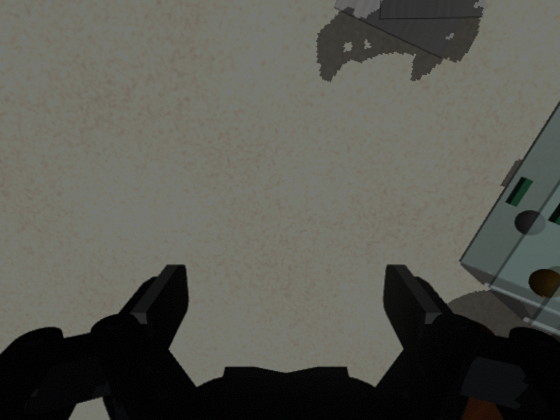

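The scene view shows the cone at (208,120), the jar at (177,147), the dish at (265,170), the plinth at (330,209), the box at (442,236), the loupe at (403,271), and the bystanders: hammer, mug and pliers. Next I turn these into positions.

```bash
cat > h.py <<'E'
from bench import robot, vision
import cv2,numpy as np
from scipy.spatial.transform import Rotation as R
def cam(n):
    c=vision.camera(n); c["R"]=R.from_quat(c["attitude"]).as_matrix(); c["hsv"]=cv2.cvtColor(c["image"],cv2.COLOR_RGB2HSV); return c
def rays(c,uv):
    p=cv2.undistortPoints(np.asarray(uv,float).reshape(-1,1,2),c["camera_matrix"],np.array(c["dist_coeffs"])).reshape(-1,2)
    d=np.c_[p[:,0],-p[:,1],-np.ones(len(p))]; return d@c["R"].T
def onplane(c,uv,z):
    d=rays(c,uv); return c["position"]+d*((z-c["position"][2])/d[:,2])[:,None]
def cloud(c,m):
    v,u=np.nonzero(m&(c["z_map"]>0)); uv=np.c_[u,v]
    return c["position"]+rays(c,uv)*c["z_map"][v,u][:,None],uv
def box(c,u0,v0,u1,v1):
    m=np.zeros(c["z_map"].shape,bool); m[v0:v1,u0:u1]=1; return m
def circ(p):
    A=np.c_[2*p[:,:2],np.ones(len(p))]; s=np.linalg.lstsq(A,(p[:,:2]**2).sum(1),rcond=None)[0]
    return s[:2],np.sqrt(s[2]+s[0]**2+s[1]**2)
E
python3 - <<'E'
from h import *
np.set_printoptions(precision=1,suppress=True)
S=cam("scene");D=cam("side")
rois={"scene":dict(cone=(198,105,218,132),jar=(165,131,190,163),dish=(245,153,285,188),plinth=(308,190,352,230),box=(425,218,460,252),loupe=(393,260,414,282)),
"side":dict(cone=(380,165,400,192),jar=(328,158,350,186),dish=(318,205,360,230),plinth=(276,245,328,284),box=(270,357,322,410),loupe=(208,325,238,356))}
for n,c in(("scene",S),("side",D)):
    for k,r in rois[n].items():
        P,uv=cloud(c,box(c,*r))
        base=np.percentile(P[:,2],5); 
        lo=14 if k in("dish","plinth") else 4
        Q=P[P[:,2]>lo]
        zt=np.percentile(Q[:,2],98); T=Q[Q[:,2]>zt-4]
        print(n,k,"n",len(Q),"base",base,"top",zt,"topmean",T.mean(0),"bbox",Q[:,:2].min(0),Q[:,:2].max(0),"toprect",[np.round(x,1) for x in cv2.minAreaRect(T[:,:2].astype(np.float32))[:2]])
    # board
    m=(c["hsv"][...,2]<70)
    P,uv=cloud(c,np.ones(m.shape,bool)); 
    ok=(abs(P[:,2]-10)<4)&(P[:,0]>350)&(P[:,0]<900)&(abs(P[:,1])<300)
    mm=np.zeros(m.shape,np.uint8); mm[uv[ok,1],uv[ok,0]]=255
    V=c["hsv"][...,2]; mm[V>95]=0
    nl,lab,st,ce=cv2.connectedComponentsWithStats(mm); i=1+np.argmax(st[1:,4])
    P,uv=cloud(c,lab==i); hull=cv2.convexHull(uv.astype(np.int32)); W=onplane(c,hull.reshape(-1,2),10)
    print(n,"board",cv2.minAreaRect(W[:,:2].astype(np.float32)),P[:,2].mean())
    z=cloud(c,np.ones(m.shape,bool))[0]; z=z[(abs(z[:,2])<8)]; print("bench z",np.median(z[:,2]))
E
```

```text
scene cone n 216 base -1.9302131466309218 top 59.569652049729314 topmean [ 427.7 -346.7   58.9] bbox [ 359.7 -407.7] [ 448.1 -311. ] toprect [array([ 427. , -346.4]), array([9.3, 8.7])]
scene jar n 464 base -1.7859190172985961 top 64.51353662542775 topmean [ 576.9 -331.9   62.6] bbox [ 485.2 -413.6] [ 606.1 -305.4] toprect [array([ 576.3, -331.6]), array([42.3, 43.6])]
scene dish n 628 base -0.5085653018047992 top 37.97920086702566 topmean [510.3 -86.8  36.3] bbox [ 448.6 -127.6] [558.5 -23.5] toprect [array([509.7, -85.9]), array([84.1, 79.6])]
scene plinth n 921 base 0.6978942456127584 top 43.54113507556451 topmean [531.3 124.5  41.2] bbox [475.3  44.9] [573.5 165.3] toprect [array([529.5, 123. ]), array([81.8, 80.6])]
scene box n 735 base -1.3705932373776477 top 42.817878254760345 topmean [448.  380.3  40.7] bbox [361.  342.2] [484.7 418.4] toprect [array([448.4, 379.8]), array([54.2, 52.8])]
scene loupe n 246 base -1.458395171281728 top 30.86355016265053 topmean [586.2 344.9  28.8] bbox [550.6 327.3] [605.3 362.3] toprect [array([586.2, 344.2]), array([26.8, 27.4])]
scene board (
[... 689 characters left out ...]
3.8])]
side plinth n 1230 base 8.864940526905883 top 42.18746129939626 topmean [527.5 125.4  40.5] bbox [488.4  79.8] [570.2 164.5] toprect [array([529.6, 122.5]), array([81.2, 81.1])]
side box n 1960 base -0.9906101701683723 top 41.41669241063385 topmean [445.5 380.5  39.7] bbox [408.8 342.4] [484.  416.3] toprect [array([445.9, 378.9]), array([54.6, 56.8])]
side loupe n 445 base -1.2481735904688094 top 29.330410409825966 topmean [584.3 343.9  27.8] bbox [566.5 328.3] [601.7 361.1] toprect [array([584.9, 342.8]), array([25.5, 28.6])]
side board ((562.7078857421875, 16.897720336914062), (321.2865905761719, 219.18478393554688), 84.23269653320312) 9.73589788494565
bench z 0.0003148825392429444
```

```bash
cat > d.py <<'E'
import sys
from h import *
# args: x y z yaw_deg (tool x heading), prints shift in present tool frame (mm) and turn
x,y,z,yaw=map(float,sys.argv[1:5])
s=robot.observe(); M=R.from_quat(s["orientation"])
t=M.inv().apply(np.array([x,y,z])-s["eef_pos"])
T=R.from_euler("z",yaw,degrees=True)*R.from_quat([1,0,0,0])
print("clock %.2f"%s["clock"],"eef",s["eef_pos"].round(1),"yaw %.1f"%np.degrees(np.arctan2(*M.as_matrix()[[1,0],0])),"tilt z",M.as_matrix()[:,2].round(3),"open %.1f"%s["opening"],"F",s["ft_force"].round(1))
print("shift in present tool axes mm",t.round(1),"turn",(M.inv()*T).as_rotvec().round(3))
print("shift after turn, target axes",T.inv().apply(np.array([x,y,z])-s["eef_pos"]).round(1))
E
python3 - <<'E'
from h import *
np.set_printoptions(precision=1,suppress=True)
for n,r,rm in(("scene",(425,218,460,252),(205,225,270,285)),("side",(270,357,322,410),(190,180,240,235))):
    c=cam(n)
    P,uv=cloud(c,box(c,*r)); T=P[P[:,2]>37]; print(n,cv2.minAreaRect(T[:,:2].astype(np.float32)))
    P,uv=cloud(c,box(c,*rm)); T=P[P[:,2]>20]; print(n,"mug",T[:,:2].min(0),T[:,:2].max(0), T[:,2].max())
    P,uv=cloud(c,np.ones((420,560),bool)); m=(P[:,2]>25)&(P[:,0]>200)&(P[:,0]<900)&(abs(P[:,1])<700)
    u=uv[m]; mm=np.zeros((420,560),np.uint8); mm[u[:,1],u[:,0]]=1
    nl,lab,st,ce=cv2.connectedComponentsWithStats(mm)
    for i in range(1,nl):
        if st[i,4]>40:
            Q,_=cloud(c,lab==i); print("  tall",st[i,:4],Q.min(0),Q.max(0))
E
python3 d.py 427 -346 130 -5.7
```

```text
scene ((448.18768310546875, 379.59613037109375), (57.23384094238281, 54.652984619140625), 32.98391342163086)
scene mug [750.  -18.1] [827.9  91. ] 90.34520311041422
  tall [201 108  13  15] [ 411.4 -367.1   25.6] [ 447.4 -326.1   63. ]
  tall [167 133  20  22] [ 552.8 -354.1   25. ] [ 601.9 -305.3   66.7]
  tall [106 151  23  23] [ 663.5 -437.    25.1] [ 747.6 -393.8   30.2]
  tall [249 157  32  25] [ 468.1 -127.9   25. ] [551.  -44.1  39.3]
  tall [128 165  18   8] [ 683.6 -391.9   25. ] [ 702.9 -338.3   29.6]
  tall [257 164  16  12] [ 489.  -106.5   25.2] [531.6 -61.5  32.2]
  tall [153 173  21  10] [ 670.5 -314.    25.2] [ 691.5 -258.5   28.6]
  tall [313 193  35  30] [486.1  81.2  25.1] [572.8 165.   44.5]
  tall [429 222  29  23] [409.3 342.   25.1] [487.1 415.2  44.5]
  tall [212 233  52  44] [750.  -18.1  25. ] [827.9  91.   90.3]
  tall [398 263  14  12] [571.9 330.8  25. ] [600.8 358.2  33.6]
side ((446.1207275390625, 378.8177185058594), (54.930599212646484, 55.984596252441406), 33.562278747558594)
side mug [748.4 -20.3] [825.4  90.4] 85.91617504030631
  tall [458   0  40  95] [ 208.1 -664.5  245.3] [ 296.8 -523.9  507.7]
  tall [330 159  18  18] [ 550.7 -356.5   25.1] [ 601.  -304.5   63.5]
  tall [383 167  14  16] [ 408.8 -359.8   25. ] [ 445.9 -328.    61.5]
  tall [198 188  34  43] [748.4 -20.3  25. ] [825.4  90.4  85.9]
  tall [323 205  34  21] [ 468.9 -126.6   25. ] [548.  -42.8  36.5]
  tall [281 247  42  31] [488.6  80.2  25. ] [569.5 165.2  43. ]
  tall [214 328  17  16] [571.  329.   25.1] [599.5 358.2  30.1]
  tall [273 357  47  45] [408.8 341.   25.1] [484.4 416.   42.5]
clock 0.35 eef [ 248.2 -600.6  231.1] yaw 22.5 tilt z [-0.  0. -1.] open 85.4 F [-0.4 -0.2 -0.1]
shift in present tool axes mm [ 262.5 -167.   101.1] turn [-0.     0.     0.491]
shift after turn, target axes [ 152.6 -271.1  101.1]
```

```bash
python3 -m handwheel '[[0,0,0,0,0,0.164,0.0854],[0,0,0,0,0,0.164,0.0854],[0,0,0,0,0,0.164,0.0854],[0.0254,-0.0452,0.017,0,0,0,0.0854],[0.0254,-0.0452,0.017,0,0,0,0.0854],[0.0254,-0.0452,0.017,0,0,0,0.0854],[0.0254,-0.0452,0.017,0,0,0,0.0854],[0.0254,-0.0452,0.017,0,0,0,0.0854],[0.0254,-0.0452,0.017,0,0,0,0.0854],[0,0,0,0,0,0,0.0854],[0,0,0,0,0,0,0.0854]]'; python3 d.py 427 -346 3 -5.7
```

```text
clock: 1.72
eef_pos: [426.8, -346.7, 129.5]
orientation: [0.999, -0.05, -0.0, 0.0]
ft_force: [0.0, -0.5, 0.7]
opening: 85.7
clock 1.73 eef [ 426.8 -346.7  129.5] yaw -5.7 tilt z [-0.    -0.001 -1.   ] open 85.7 F [ 0.  -0.5  0.7]
shift in present tool axes mm [ 1.000e-01 -8.000e-01  1.265e+02] turn [ 0.001  0.    -0.   ]
shift after turn, target axes [ 1.000e-01 -7.000e-01  1.265e+02]
```

Run:
```python
from h import *
c=cam("wrist"); cv2.imwrite("pics/w1.png",c["image"][:,:,::-1])
s=robot.observe()
P,uv=cloud(c,np.ones((420,560),bool)); m=(P[:,2]>45)&(P[:,2]<64)&(np.hypot(P[:,0]-427,P[:,1]+346)<30)
print(m.sum(),P[m].mean(0)); m=(P[:,2]>22)&(P[:,2]<30)&(np.hypot(P[:,0]-427,P[:,1]+346)<30); print(P[m].min(0),P[m].max(0),uv[m].mean(0))
```

```text
465 [ 429.94470948 -349.25305239   54.81836427]
[ 407.69579711 -368.61787541   22.0505632 ] [ 447.01737129 -329.49553163   29.99707876] [288.33333333 201.90405539]
```

View pics/w1.png

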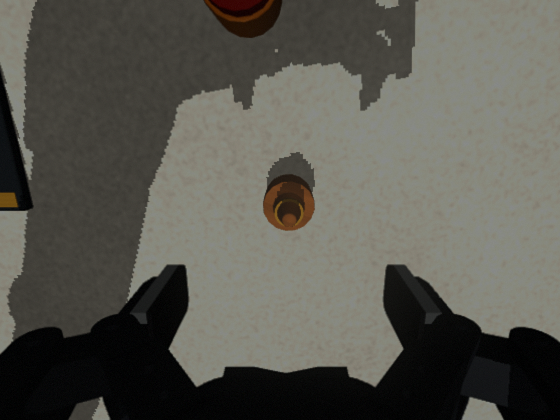

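Cone at (289,205), centred between the fingers; lowering.

```bash
python3 -m handwheel '[[0.001,0,0.04,0,0,0,0.0854],[0,0,0.04,0,0,0,0.0854],[0,0,0.03,0,0,0,0.0854],[0,0,0.016,0,0,0,0.0854],[0,0,0,0,0,0,0.0854],[0,0,0,0,0,0,0.03],[0,0,0,0,0,0,0.03],[0,0,0,0,0,0,0.03],[0,0,0,0,0,0,0.03],[0,0,0,0,0,0,0.03],[0,0,0,0,0,0,0.03]]'; python3 d.py 427 -346 3 -5.7
```

```text
clock: 3.15
eef_pos: [428.9, -347.1, 4.8]
orientation: [0.999, -0.05, 0.001, 0.001]
ft_force: [-0.4, 0.4, 5.5]
opening: 37.3
clock 3.15 eef [ 428.9 -347.1    4.8] yaw -5.7 tilt z [ 0.002 -0.002 -1.   ] open 37.3 F [-0.4  0.4  5.5]
shift in present tool axes mm [-2.1 -0.9  1.8] turn [ 0.002 -0.002 -0.001]
shift after turn, target axes [-2.  -0.9  1.8]
```

```bash
python3 -m handwheel '[[0,0,-0.01,0,0,0,0.03],[0,0,-0.02,0,0,0,0.03],[0,0,-0.03,0,0,0,0.03],[0,0,-0.04,0,0,0,0.03],[0,0,-0.03,0,0,0,0.03],[0,0,0,0,0,0,0.03],[0,0,0,0,0,0,0.03]]'; python3 d.py 529.5 122.7 130 -5.7;  python3 - <<'E'
from h import *
c=cam("wrist"); cv2.imwrite("pics/w2.png",c["image"][:,:,::-1])
c=cam("side"); cv2.imwrite("pics/s2.png",c["image"][:,:,::-1])
E
```

```text
clock: 4.03
eef_pos: [427.3, -345.7, 132.7]
orientation: [0.999, -0.05, -0.001, -0.0]
ft_force: [-0.2, 0.5, -1.0]
opening: 37.8
clock 4.03 eef [ 427.3 -345.7  132.7] yaw -5.7 tilt z [-0.001  0.001 -1.   ] open 37.8 F [-0.2  0.5 -1. ]
shift in present tool axes mm [  54.9 -476.2    2.9] turn [-0.001  0.001 -0.001]
shift after turn, target axes [  55.1 -476.2    2.7]
```

View pics/w2.png

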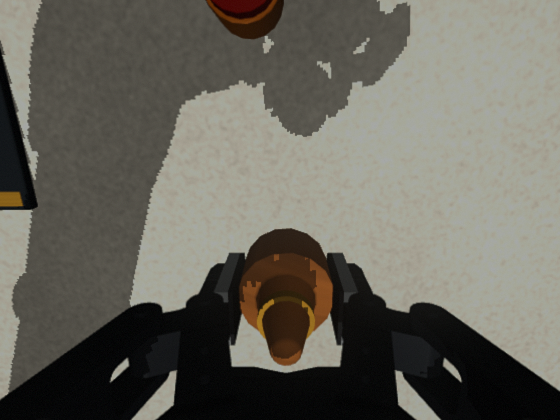

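View pics/s2.png

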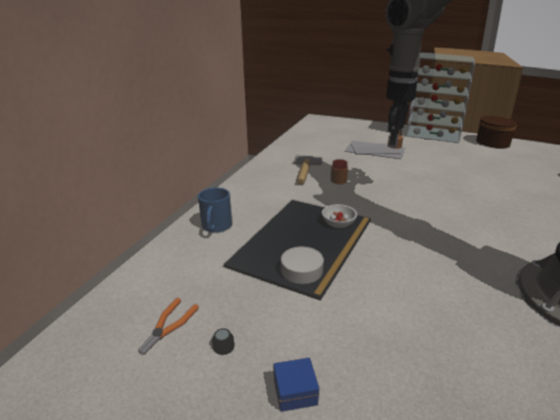

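```bash
python3 -m handwheel '[[0.003,-0.025,0,0,0,0,0.03],[0.006,-0.0501,0,0,0,0,0.03],[0.006,-0.0501,0,0,0,0,0.03],[0.006,-0.0501,0,0,0,0,0.03],[0.006,-0.0501,0,0,0,0,0.03],[0.006,-0.0501,0,0,0,0,0.03],[0.006,-0.0501,0,0,0,0,0.03],[0.006,-0.0501,0,0,0,0,0.03],[0.006,-0.0501,0,0,0,0,0.03],[0.0041,-0.05,0,0,0,0,0.03],[0,0,0.03,0,0,0,0.03],[0,0,0.03,0,0,0,0.03],[0,0,0,0,0,0,0.03],[0,0,0,0,0,0,0.03]]'; python3 d.py 529.5 122.7 45 -5.7;  python3 - <<'E'
from h import *
c=cam("wrist"); cv2.imwrite("pics/w3.png",c["image"][:,:,::-1])
P,uv=cloud(c,np.ones((420,560),bool)); m=(abs(P[:,2]-40)<5)&(np.hypot(P[:,0]-529,P[:,1]-123)<60)
Q=P[m]; print(Q.min(0),Q.max(0),np.median(Q[:,2]))
m=(P[:,2]>60)&(np.hypot(P[:,0]-529,P[:,1]-123)<30);Q=P[m]; print(Q.min(0),Q.max(0))
c=cam("side"); cv2.imwrite("pics/s3.png",cv2.resize(c["image"][140:300,200:400,::-1],None,fx=4,fy=3))
E
```

```text
clock: 5.88
eef_pos: [530.7, 121.6, 73.6]
orientation: [0.999, -0.05, 0.0, -0.0]
ft_force: [1.5, 0.1, -0.7]
opening: 37.6
clock 5.88 eef [530.7 121.6  73.6] yaw -5.8 tilt z [ 0.  0. -1.] open 37.6 F [ 1.5  0.1 -0.7]
shift in present tool axes mm [-1.3 -0.9 28.6] turn [-0.    -0.    -0.001]
shift after turn, target axes [-1.3 -0.9 28.6]
[513.29347446  80.16030003  35.01530362] [570.9864937  163.42453777  42.39665827] 40.28149322985476
[512.92393428  93.49597352  68.36259513] [552.62414298 151.03525074 170.68880777]
```

View pics/w3.png

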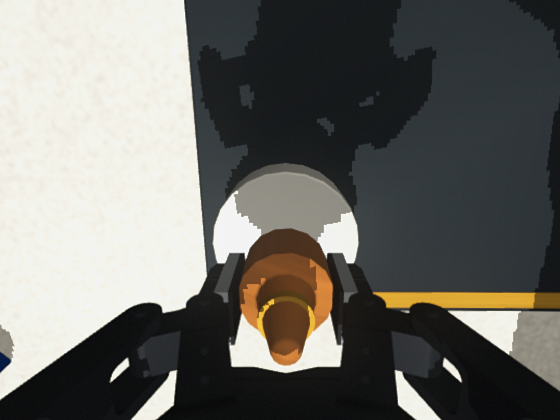

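View pics/s3.png

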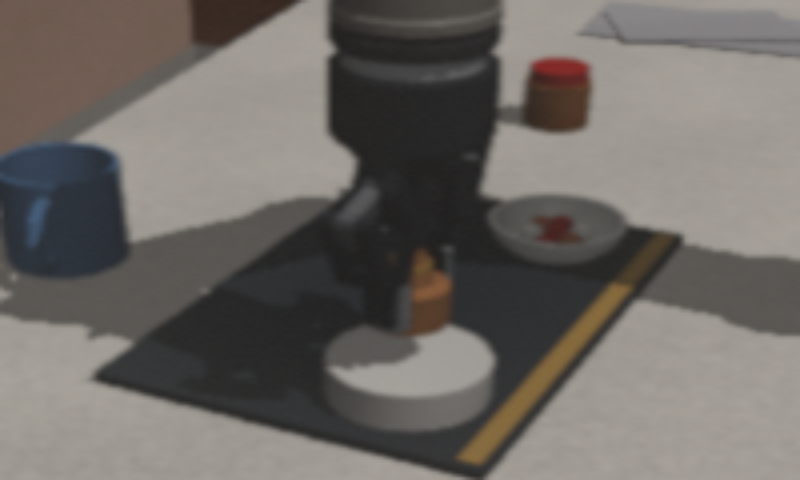

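The plinth spans columns 214–359 and the cone is centred over it at 287. Lowering gently.

```bash
python3 -m handwheel '[[-0.001,0,0.015,0,0,0,0.03],[0,0,0.008,0,0,0,0.03],[0,0,0.002,0,0,0,0.03],[0,0,0,0,0,0,0.03],[0,0,0,0,0,0,0.03]]'; python3 d.py 529.5 122.7 45 -5.7
```

```text
clock: 6.6
eef_pos: [529.7, 121.8, 48.5]
orientation: [0.999, -0.05, 0.0, -0.0]
ft_force: [1.0, 0.4, -0.2]
opening: 38.1
clock 6.60 eef [529.7 121.8  48.5] yaw -5.7 tilt z [ 0.001  0.    -1.   ] open 38.1 F [ 1.   0.4 -0.2]
shift in present tool axes mm [-0.2 -0.8  3.5] turn [-0.    -0.001 -0.001]
shift after turn, target axes [-0.2 -0.8  3.5]
```

```bash
python3 -m handwheel '[[0,0,0.001,0,0,0,0.03],[0,0,0.001,0,0,0,0.03],[0,0,0.001,0,0,0,0.03],[0,0,0,0,0,0,0.03]]';python3 -m handwheel '[[0,0,0.001,0,0,0,0.03],[0,0,0,0,0,0,0.03]]'
```

```text
clock: 7.1
eef_pos: [529.3, 121.7, 45.2]
orientation: [0.999, -0.05, -0.0, 0.0]
ft_force: [0.2, 0.5, -1.7]
opening: 37.7
clock: 7.35
eef_pos: [529.4, 121.7, 44.8]
orientation: [0.999, -0.05, 0.0, 0.0]
ft_force: [-1.8, -0.1, 4.9]
opening: 37.8
```

```bash
python3 -m handwheel '[[0,0,0,0,0,0,0.045],[0,0,0,0,0,0,0.055],[0,0,0,0,0,0,0.07],[0,0,0,0,0,0,0.0854],[0,0,0,0,0,0,0.0854],[0,0,-0.02,0,0,0,0.0854],[0,0,-0.04,0,0,0,0.0854],[0,0,-0.05,0,0,0,0.0854],[0,0,0,0,0,0,0.0854]]'; python3 d.py 576 -331.7 140 -5.7
python3 - <<'E'
from h import *
c=cam("wrist"); cv2.imwrite("pics/w4.png",c["image"][:,:,::-1])
P,uv=cloud(c,np.ones((420,560),bool)); r=np.hypot(P[:,0]-529,P[:,1]-123)
for a,b in((62,70),(80,103),(37,43)):
    m=(P[:,2]>a)&(P[:,2]<b)&(r<60);Q=P[m]; print(a,(Q.min(0)+Q.max(0))/2,Q.mean(0),Q[:,2].max())
E
```

```text
clock: 8.48
eef_pos: [532.6, 122.8, 158.6]
orientation: [0.999, -0.05, 0.004, -0.001]
ft_force: [0.2, 0.3, -0.9]
opening: 85.2
clock 8.47 eef [532.6 122.8 158.6] yaw -5.7 tilt z [ 0.009  0.002 -1.   ] open 85.2 F [ 0.2  0.3 -0.9]
shift in present tool axes mm [ 88.6 447.9  18. ] turn [-0.003 -0.009 -0.001]
shift after turn, target axes [ 88.4 447.9  18.6]
62 [528.54930881 121.83058911  66.06301692] [532.23963232 121.68267614  68.58463946] 69.99772936087552
80 [528.68714802 121.99626563  91.31877363] [531.3575721  121.64715853  91.51143493] 102.54707311403706
37 [529.52817641 121.88249508  40.03022632] [534.88721087 121.31630584  40.26850182] 42.93578473613826
```

View pics/w4.png

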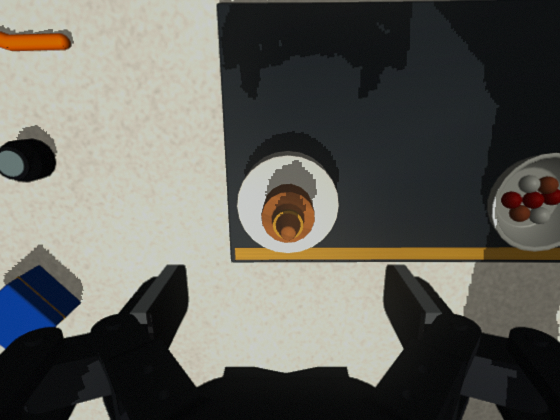

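Cone stands centred on the plinth (at (288,220), plinth centre (288,202), consistent with parallax). Next the jar.

```bash
python3 -m handwheel '[[0.0106,0.056,0,0,0,0,0.0854],[0.0111,0.056,0,0,0,0,0.0854],[0.0111,0.056,0,0,0,0,0.0854],[0.0111,0.056,0,0,0,0,0.0854],[0.0111,0.056,0,0,0,0,0.0854],[0.0111,0.056,0,0,0,0,0.0854],[0.0111,0.056,0,0,0,0,0.0854],[0.0111,0.056,0,0,0,0,0.0854],[0,0,0,0,0,0,0.0854],[0,0,0,0,0,0,0.0854]]'; python3 d.py 576 -331.7 6 -5.7
python3 - <<'E'
from h import *
c=cam("wrist")
P,uv=cloud(c,np.ones((420,560),bool)); r=np.hypot(P[:,0]-576,P[:,1]+331)
for a,b in((40,48),(59,66)):
    m=(P[:,2]>a)&(P[:,2]<b)&(r<45);Q=P[m]; print(a,(Q.min(0)+Q.max(0))/2,np.ptp(Q,axis=0))
E
```

```text
clock: 9.78
eef_pos: [571.7, -331.7, 152.5]
orientation: [0.999, -0.05, -0.001, -0.001]
ft_force: [-0.0, -0.2, 0.7]
opening: 85.3
clock 9.78 eef [ 571.7 -331.7  152.5] yaw -5.7 tilt z [-0.003  0.002 -1.   ] open 85.3 F [-0.  -0.2  0.7]
shift in present tool axes mm [  4.7  -0.2 146.5] turn [-0.002  0.003 -0.001]
shift after turn, target axes [  4.3  -0.4 146.5]
40 [ 584.12452045 -334.08864207   44.04472022] [31.7265058 49.1210016  7.9051027]
59 [ 575.45425205 -333.90950192   61.8829482 ] [44.81390912 44.0165804   5.72521733]
```

```bash
python3 -m handwheel '[[0.004,0.001,0.05,0,0,0,0.0854],[0,0,0.05,0,0,0,0.0854],[0,0,0.03,0,0,0,0.0854],[0,0,0.014,0,0,0,0.0854],[0,0,0,0,0,0,0.0854],[0,0,0,0,0,0,0.04],[0,0,0,0,0,0,0.04],[0,0,0,0,0,0,0.04],[0,0,0,0,0,0,0.04],[0,0,0,0,0,0,0.04],[0,0,0,0,0,0,0.04]]'; python3 d.py 575.6 -333 6 -5.7; python3 -m handwheel '[[0,0,-0.01,0,0,0,0.04],[0,0,-0.02,0,0,0,0.04],[0,0,-0.03,0,0,0,0.04],[0,0,-0.04,0,0,0,0.04],[0,0,-0.03,0,0,0,0.04],[0,0,0,0,0,0,0.04],[0,0,0,0,0,0,0.04]]';python3 d.py 519 18.3 60 -5.7
python3 - <<'E'
from h import *
c=cam("wrist"); cv2.imwrite("pics/w5.png",c["image"][:,:,::-1])
E
```

```text
clock: 11.2
eef_pos: [577.7, -334.9, 12.3]
orientation: [0.999, -0.05, 0.002, 0.001]
ft_force: [-0.8, 0.2, 5.9]
opening: 49.1
clock 11.20 eef [ 577.7 -334.9   12.3] yaw -5.7 tilt z [ 0.003 -0.001 -1.   ] open 49.1 F [-0.8  0.2  5.9]
shift in present tool axes mm [-2.3 -1.7  6.3] turn [ 0.001 -0.003 -0.001]
shift after turn, target axes [-2.2 -1.7  6.3]
clock: 12.08
eef_pos: [575.6, -333.9, 139.7]
orientation: [0.999, -0.05, -0.001, -0.0]
ft_force: [-1.0, 0.7, -1.0]
opening: 48.8
clock 12.07 eef [ 575.6 -333.9  139.7] yaw -5.7 tilt z [-0.001  0.001 -1.   ] open 48.8 F [-1.   0.7 -1. ]
shift in present tool axes mm [ -91.4 -344.7   80. ] turn [-0.     0.001 -0.001]
shift after turn, target axes [ -91.3 -344.8   79.7]
```

View pics/w5.png

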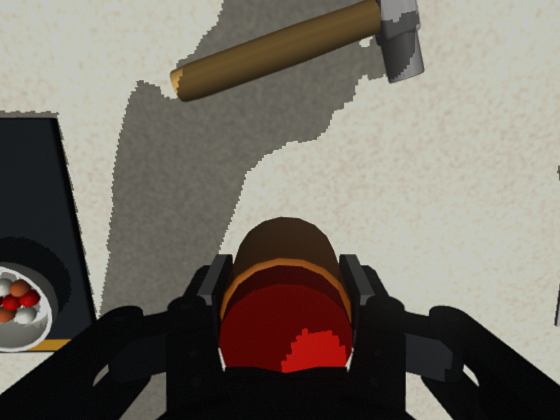

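```bash
python3 -m handwheel '[[-0.0066,-0.0246,0,0,0,0,0.04],[-0.013,-0.0493,0,0,0,0,0.04],[-0.013,-0.0493,0,0,0,0,0.04],[-0.013,-0.0493,0,0,0,0,0.04],[-0.013,-0.0493,0,0,0,0,0.04],[-0.013,-0.0493,0,0,0,0,0.04],[-0.013,-0.0493,0,0,0,0,0.04],[-0.0065,-0.0246,0,0,0,0,0.04],[0,0,0.04,0,0,0,0.04],[0,0,0.04,0,0,0,0.04],[0,0,0.02,0,0,0,0.04],[0,0,0,0,0,0,0.04],[0,0,0,0,0,0,0.04]]';python3 d.py 519 18.3 22 -5.7
python3 - <<'E'
from h import *
c=cam("wrist"); cv2.imwrite("pics/w6.png",c["image"][:,:,::-1])
c=cam("side"); cv2.imwrite("pics/s6.png",cv2.resize(c["image"][140:300,200:400,::-1],None,fx=4,fy=3))
E
```

```text
clock: 13.75
eef_pos: [520.5, 18.2, 40.6]
orientation: [0.999, -0.05, 0.0, -0.0]
ft_force: [0.8, -0.1, -0.2]
opening: 48.7
clock 13.75 eef [520.5  18.2  40.6] yaw -5.7 tilt z [ 0. -0. -1.] open 48.7 F [ 0.8 -0.1 -0.2]
shift in present tool axes mm [-1.5 -0.  18.6] turn [-0.    -0.    -0.001]
shift after turn, target axes [-1.5 -0.  18.6]
```

View pics/s6.png

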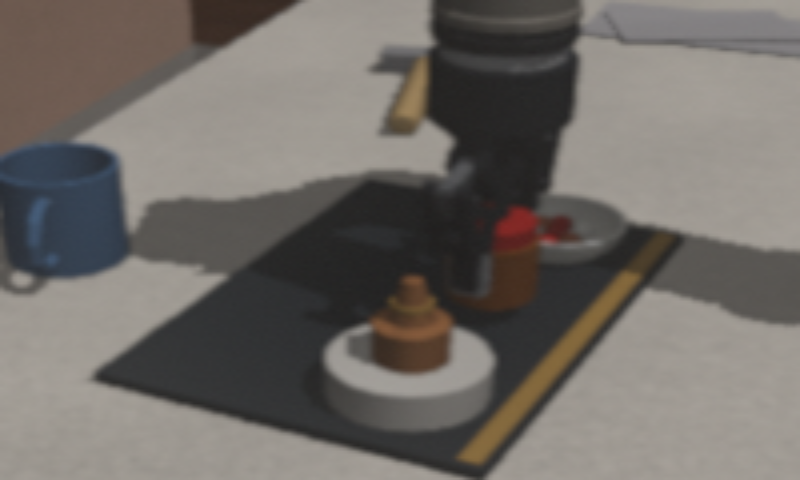

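View pics/w6.png

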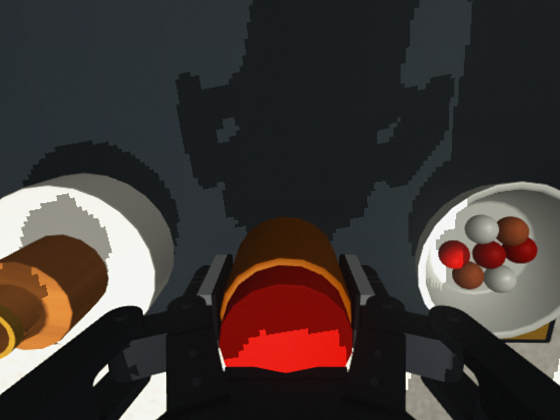

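Jar is hovering midway between plinth and dish. Lowering to contact.

```bash
python3 -m handwheel '[[-0.001,0,0.01,0,0,0,0.04],[0,0,0.005,0,0,0,0.04],[0,0,0.002,0,0,0,0.04],[0,0,0,0,0,0,0.04],[0,0,0,0,0,0,0.04]]'; python3 -m handwheel '[[0,0,0.001,0,0,0,0.04],[0,0,0.001,0,0,0,0.04],[0,0,0,0,0,0,0.04]]'
```

```text
clock: 14.48
eef_pos: [519.4, 18.3, 23.4]
orientation: [0.999, -0.05, 0.0, 0.0]
ft_force: [0.4, 0.3, -1.7]
opening: 48.4
clock: 14.85
eef_pos: [519.4, 18.3, 22.2]
orientation: [0.999, -0.05, 0.0, 0.0]
ft_force: [-1.7, -0.1, 5.9]
opening: 49.0
```

```bash
python3 -m handwheel '[[0,0,0,0,0,0,0.054],[0,0,0,0,0,0,0.062],[0,0,0,0,0,0,0.07],[0,0,0,0,0,0,0.07],[0,0,-0.02,0,0,0,0.07],[0,0,-0.04,0,0,0,0.0854],[0,0,-0.05,0,0,0,0.0854],[0,0,-0.02,0,0,0,0.0854],[0,0,0,0,0,0,0.0854]]'; python3 d.py 447 379.3 130 33.2
python3 - <<'E'
from h import *
c=cam("wrist"); cv2.imwrite("pics/w7.png",c["image"][:,:,::-1])
P,uv=cloud(c,np.ones((420,560),bool)); r=np.hypot(P[:,0]-519,P[:,1]-18)
m=(P[:,2]>68)&(P[:,2]<76)&(r<45);Q=P[m]; print((Q.min(0)+Q.max(0))/2,np.ptp(Q,axis=0))
for ctr in((509,-86),(529,122)):
    r=np.hypot(P[:,0]-ctr[0],P[:,1]-ctr[1]);m=(P[:,2]>31)&(P[:,2]<43)&(r<55);Q=P[m]; print((Q.min(0)+Q.max(0))/2,np.ptp(Q,axis=0))
E
```

```text
clock: 15.98
eef_pos: [520.5, 18.3, 152.9]
orientation: [0.999, -0.05, 0.002, -0.0]
ft_force: [-0.9, -0.1, -1.0]
opening: 85.5
clock 15.97 eef [520.5  18.3 152.9] yaw -5.7 tilt z [ 0.004  0.    -1.   ] open 85.5 F [-0.9 -0.1 -1. ]
shift in present tool axes mm [-109.3 -351.8   22.6] turn [ 0.001 -0.004 -0.68 ]
shift after turn, target axes [ 136.2 -342.3   22.9]
[517.12845281  18.58226702  71.34905833] [45.07799891 43.6525056   6.66650602]
[509.19258842 -87.17029794  34.62696668] [82.44749934 83.22771611  7.24788175]
[529.24329617 121.58823322  37.03926742] [82.68578742 83.60998495 11.87154554]
```

View pics/w7.png

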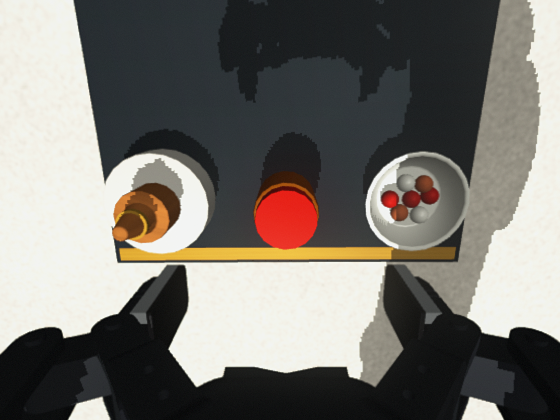

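Jar at (517.1, 18.6) against a target of (519, 18). Now the box.

```bash
python3 -m handwheel '[[0,0,0,0,0,-0.17,0.0854],[0,0,0,0,0,-0.17,0.0854],[0,0,0,0,0,-0.17,0.0854],[0,0,0,0,0,-0.17,0.0854],[0.0195,-0.0489,0,0,0,0,0.0854],[0.0195,-0.0489,0,0,0,0,0.0854],[0.0195,-0.0489,0,0,0,0,0.0854],[0.0195,-0.0489,0,0,0,0,0.0854],[0.0195,-0.0489,0,0,0,0,0.0854],[0.0195,-0.0489,0,0,0,0,0.0854],[0.0195,-0.0489,0,0,0,0,0.0854],[0,0,0,0,0,0,0.0854],[0,0,0,0,0,0,0.0854]]'
python3 - <<'E'
from h import *
c=cam("wrist"); cv2.imwrite("pics/w8.png",c["image"][:,:,::-1])
P,uv=cloud(c,np.ones((420,560),bool)); r=np.hypot(P[:,0]-447,P[:,1]-379)
m=(P[:,2]>37)&(P[:,2]<45)&(r<50);Q=P[m]; print(cv2.minAreaRect(Q[:,:2].astype(np.float32)))
E
python3 d.py 447 379.3 5 33.2
```

```text
clock: 17.65
eef_pos: [445.1, 378.2, 149.3]
orientation: [0.958, 0.286, -0.002, 0.001]
ft_force: [0.8, -0.5, -0.0]
opening: 85.4
((446.0052795410156, 379.0426025390625), (55.24229049682617, 55.12128448486328), 33.194400787353516)
clock 17.70 eef [445.8 377.4 149.6] yaw 33.1 tilt z [-0.002 -0.003 -1.   ] open 85.5 F [-0.1 -1.1 -0.4]
shift in present tool axes mm [  2.5  -1.1 144.6] turn [ 0.001  0.003 -0.001]
shift after turn, target axes [  2.   -0.9 144.6]
```

View pics/w8.png

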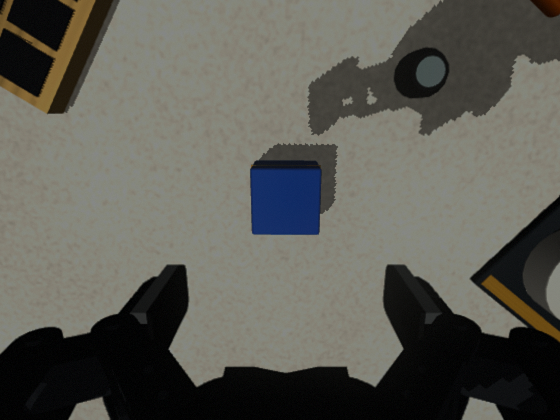

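Box sits square between the fingers (cols 251–321, centre 286).

```bash
python3 -m handwheel '[[0.001,-0.001,0.05,0,0,0,0.0854],[0,0,0.05,0,0,0,0.0854],[0,0,0.03,0,0,0,0.0854],[0,0,0.013,0,0,0,0.0854],[0,0,0,0,0,0,0.0854],[0,0,0,0,0,0,0.045],[0,0,0,0,0,0,0.045],[0,0,0,0,0,0,0.045],[0,0,0,0,0,0,0.045],[0,0,0,0,0,0,0.045],[0,0,0,0,0,0,0.045]]'; python3 d.py 446.3 379 6 33.2; python3 -m handwheel '[[0,0,-0.01,0,0,0,0.045],[0,0,-0.02,0,0,0,0.045],[0,0,-0.03,0,0,0,0.045],[0,0,-0.04,0,0,0,0.045],[0,0,-0.04,0,0,0,0.045],[0,0,0,0,0,0,0.045],[0,0,0,0,0,0,0.045]]';python3 d.py 608 -96.5 150 -5.7
python3 - <<'E'
from h import *
c=cam("wrist"); cv2.imwrite("pics/w9.png",c["image"][:,:,::-1])
E
```

```text
clock: 19.08
eef_pos: [447.4, 381.7, 10.1]
orientation: [0.958, 0.286, 0.002, -0.0]
ft_force: [0.6, -1.3, 6.4]
opening: 53.8
clock 19.07 eef [447.4 381.7  10.1] yaw 33.2 tilt z [ 0.003  0.002 -1.   ] open 53.8 F [ 0.6 -1.3  6.4]
shift in present tool axes mm [-2.4  1.7  4.1] turn [ 0.    -0.003  0.   ]
shift after turn, target axes [-2.4  1.7  4.1]
clock: 19.95
eef_pos: [445.7, 380.2, 148.2]
orientation: [0.958, 0.286, -0.0, 0.0]
ft_force: [-0.2, -1.4, -1.5]
opening: 54.0
clock 19.95 eef [445.7 380.2 148.2] yaw 33.2 tilt z [-0.    -0.001 -1.   ] open 54.0 F [-0.2 -1.4 -1.5]
shift in present tool axes mm [-125.4  487.7   -1.5] turn [0.001 0.001 0.679]
shift after turn, target axes [208.9 458.2  -1.8]
```

View pics/w9.png

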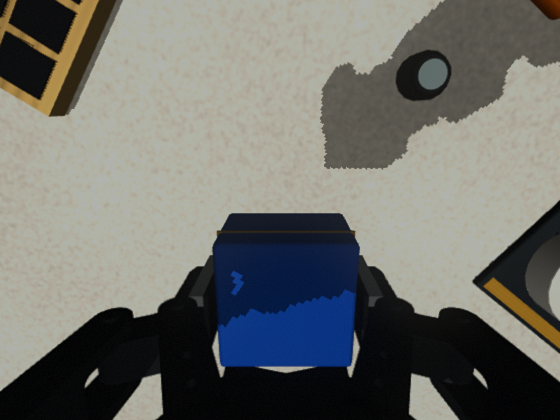

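```bash
python3 -m handwheel '[[0,0,0,0,0,0.136,0.045],[0,0,0,0,0,0.136,0.045],[0,0,0,0,0,0.136,0.045],[0,0,0,0,0,0.136,0.045],[0,0,0,0,0,0.136,0.045],[0.0105,0.0229,0,0,0,0,0.045],[0.0209,0.0458,0,0,0,0,0.045],[0.0209,0.0458,0,0,0,0,0.045],[0.0209,0.0458,0,0,0,0,0.045],[0.0209,0.0458,0,0,0,0,0.045],[0.0209,0.0458,0,0,0,0,0.045],[0.0209,0.0458,0,0,0,0,0.045],[0.0209,0.0458,0,0,0,0,0.045],[0.0209,0.0458,0,0,0,0,0.045],[0.0209,0.0458,0,0,0,0,0.045],[0.0105,0.0229,0,0,0,0,0.045],[0,0,0,0,0,0,0.045],[0,0,0,0,0,0,0.045]]';python3 d.py 608 -96.3 22 -5.7
```

```text
clock: 22.25
eef_pos: [607.4, -94.0, 147.1]
orientation: [0.999, -0.049, -0.001, -0.001]
ft_force: [0.0, -0.4, -1.9]
opening: 54.2
clock 22.25 eef [607.4 -94.  147.1] yaw -5.6 tilt z [-0.003  0.001 -1.   ] open 54.2 F [ 0.  -0.4 -1.9]
shift in present tool axes mm [  1.1   2.4 125.1] turn [-0.001  0.003  0.001]
shift after turn, target axes [  0.8   2.3 125.1]
```

```bash
python3 -m handwheel '[[0.002,0.002,0.03,0,0,0,0.045],[0,0,0.04,0,0,0,0.045],[0,0,0.03,0,0,0,0.045],[0,0,0.01,0,0,0,0.045],[0,0,0,0,0,0,0.045],[0,0,0,0,0,0,0.045]]';python3 d.py 608 -96.3 22 -5.7
python3 - <<'E'
from h import *
c=cam("wrist"); cv2.imwrite("pics/w10.png",c["image"][:,:,::-1])
E
```

```text
clock: 23.0
eef_pos: [611.4, -97.7, 39.8]
orientation: [0.999, -0.05, 0.001, 0.0]
ft_force: [0.1, 0.9, -1.8]
opening: 54.1
clock 23.00 eef [611.4 -97.7  39.8] yaw -5.7 tilt z [ 0.003 -0.    -1.   ] open 54.1 F [ 0.1  0.9 -1.8]
shift in present tool axes mm [-3.6 -1.  17.8] turn [-0.    -0.003 -0.   ]
shift after turn, target axes [-3.5 -1.  17.8]
```

View pics/w10.png

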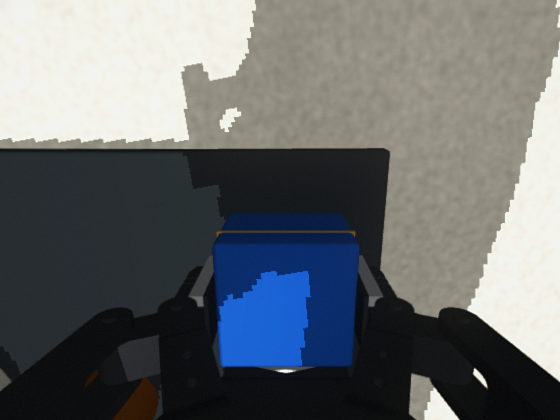

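Box is square to the board's rear edge (row 150). Lowering in two stages.

```bash
python3 -m handwheel '[[-0.002,-0.001,0.01,0,0,0,0.045],[0,0,0.005,0,0,0,0.045],[0,0,0.002,0,0,0,0.045],[0,0,0,0,0,0,0.045],[0,0,0,0,0,0,0.045]]'; python3 -m handwheel '[[0,0,0.001,0,0,0,0.045],[0,0,0.001,0,0,0,0.045],[0,0,0,0,0,0,0.045]]'
```

```text
clock: 23.68
eef_pos: [608.5, -96.9, 21.4]
orientation: [0.999, -0.05, 0.0, 0.0]
ft_force: [-0.6, 0.1, -0.9]
opening: 53.6
clock: 24.05
eef_pos: [608.5, -96.9, 20.1]
orientation: [0.999, -0.05, 0.0, 0.0]
ft_force: [-1.6, 0.1, 4.9]
opening: 54.0
```

```bash
python3 -m handwheel '[[0,0,0,0,0,0,0.059],[0,0,0,0,0,0,0.067],[0,0,0,0,0,0,0.0854],[0,0,0,0,0,0,0.0854],[0,0,-0.02,0,0,0,0.0854],[0,0,-0.04,0,0,0,0.0854],[0,0,-0.05,0,0,0,0.0854],[0,0,-0.02,0,0,0,0.0854],[0,0,0,0,0,0,0.0854],[0,0,0,0,0,0,0.0854]]'
python3 - <<'E'
from h import *
c=cam("wrist"); cv2.imwrite("pics/w11.png",c["image"][:,:,::-1])
P,uv=cloud(c,np.ones((420,560),bool)); r=np.hypot(P[:,0]-608,P[:,1]+96)
m=(P[:,2]>46)&(P[:,2]<54)&(r<50);Q=P[m]; print(cv2.minAreaRect(Q[:,:2].astype(np.float32)))
r=np.hypot(P[:,0]-509,P[:,1]+86);m=(P[:,2]>31)&(P[:,2]<43)&(r<48);Q=P[m]; print((Q.min(0)+Q.max(0))/2,np.ptp(Q,axis=0))
E
python3 d.py 585.5 343.5 150 -5.7
```

```text
clock: 25.3
eef_pos: [607.5, -96.8, 148.7]
orientation: [0.999, -0.05, -0.001, 0.0]
ft_force: [0.5, 0.3, -0.4]
opening: 85.5
((606.3739013671875, -96.68548583984375), (55.14326477050781, 54.65141677856445), 84.185546875)
[508.57805865 -87.3009909   34.50551865] [84.22952318 81.98213712  6.99174313]
clock 25.35 eef [607.2 -96.7 148.1] yaw -5.7 tilt z [-0.002  0.    -1.   ] open 85.4 F [ 0.6  0.5 -0.4]
shift in present tool axes mm [ -65.6 -435.9   -1.8] turn [ 0.     0.002 -0.001]
shift after turn, target axes [ -65.3 -435.9   -1.9]
```

View pics/w11.png

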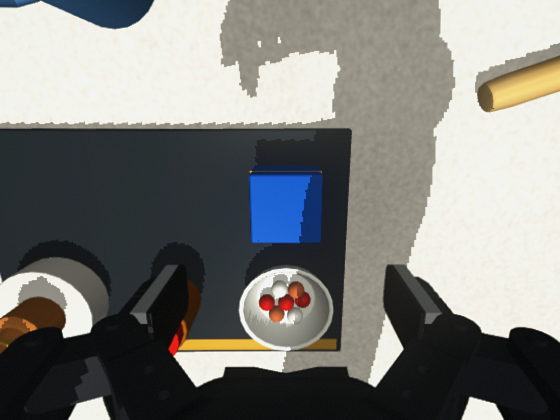

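Box is at (606.4,-96.7): 98.2 mm behind the dish, 0.3 mm sideways. Now to the loupe.

```bash
python3 -m handwheel '[[-0.0082,-0.0545,0,0,0,0,0.0854],[-0.0082,-0.0545,0,0,0,0,0.0854],[-0.0082,-0.0545,0,0,0,0,0.0854],[-0.0082,-0.0545,0,0,0,0,0.0854],[-0.0082,-0.0545,0,0,0,0,0.0854],[-0.0082,-0.0545,0,0,0,0,0.0854],[-0.0082,-0.0545,0,0,0,0,0.0854],[-0.0082,-0.0545,0,0,0,0,0.0854],[0,0,0,0,0,0,0.0854],[0,0,0,0,0,0,0.0854]]'
python3 - <<'E'
from h import *
c=cam("wrist"); cv2.imwrite("pics/w12.png",c["image"][:,:,::-1])
P,uv=cloud(c,np.ones((420,560),bool)); r=np.hypot(P[:,0]-585,P[:,1]-343)
for a,b in((24,34),(5,24)):
    m=(P[:,2]>a)&(P[:,2]<b)&(r<30);Q=P[m]; print((Q.min(0)+Q.max(0))/2,np.ptp(Q,axis=0))
h=c["hsv"]; P,uv=cloud(c,(h[...,0]<18)&(h[...,1]>150)&(h[...,2]>120)); print("orange",P.min(0),P.max(0))
E
python3 d.py 585.5 343.5 2 -5.7
```

```text
clock: 26.6
eef_pos: [586.1, 342.4, 147.6]
orientation: [0.999, -0.05, -0.001, 0.001]
ft_force: [1.1, -0.7, 0.9]
opening: 85.7
[584.47719949 343.44382342  27.69624562] [29.36072755 30.11707381  7.33425152]
[584.54371881 343.21970724  14.68476235] [35.51124628 34.93959532 18.60493544]
orange [669.72181579 285.9734782    9.74216415] [701.98935469 355.59944572  14.27221026]
clock 26.65 eef [586.8 341.3 147.9] yaw -5.8 tilt z [-0.001 -0.003 -1.   ] open 85.2 F [ 0.7  0.5 -1. ]
shift in present tool axes mm [ -1.3  -2.4 145.9] turn [ 0.003  0.001 -0.002]
shift after turn, target axes [ -1.5  -2.  145.9]
```

View pics/w12.png

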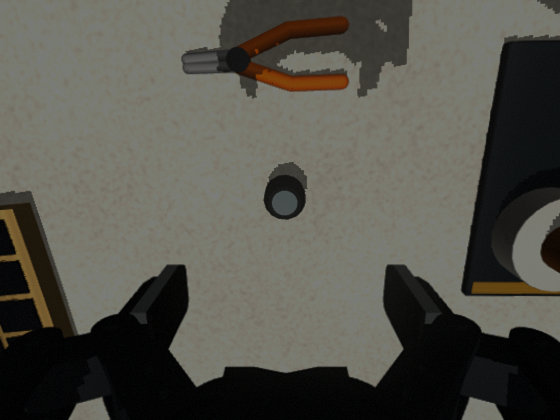

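Loupe at (285,197), with pliers clear (x ≥ 670 mm).

```bash
python3 -m handwheel '[[-0.001,-0.001,0.05,0,0,0,0.0854],[0,0,0.05,0,0,0,0.0854],[0,0,0.03,0,0,0,0.0854],[0,0,0.015,0,0,0,0.0854],[0,0,0,0,0,0,0.0854],[0,0,0,0,0,0,0.0854]]'; python3 d.py 584.7 343.4 0 -5.7
```

```text
clock: 27.4
eef_pos: [587.1, 344.9, 5.9]
orientation: [0.999, -0.05, 0.001, -0.001]
ft_force: [-0.2, 0.7, -0.2]
opening: 85.7
clock 27.40 eef [587.1 344.9   5.9] yaw -5.8 tilt z [ 0.003  0.001 -1.   ] open 85.7 F [-0.2  0.7 -0.2]
shift in present tool axes mm [-2.2  1.7  5.9] turn [-0.002 -0.002 -0.001]
shift after turn, target axes [-2.2  1.7  5.9]
```

```bash
python3 -m handwheel '[[-0.001,0,0.003,0,0,0,0.0854],[0,0,0,0,0,0,0.0854],[0,0,0,0,0,0,0.026],[0,0,0,0,0,0,0.026],[0,0,0,0,0,0,0.026],[0,0,0,0,0,0,0.026],[0,0,0,0,0,0,0.026],[0,0,0,0,0,0,0.026]]'; python3 d.py 584.7 343.4 0 -5.7
```

```text
clock: 28.4
eef_pos: [585.1, 345.0, 1.6]
orientation: [0.999, -0.05, 0.0, -0.0]
ft_force: [1.0, 0.8, 2.9]
opening: 33.5
clock 28.40 eef [585.1 345.    1.6] yaw -5.7 tilt z [ 0.001  0.    -1.   ] open 33.5 F [1.  0.8 2.9]
shift in present tool axes mm [-0.2  1.6  1.6] turn [-0.    -0.001 -0.001]
shift after turn, target axes [-0.2  1.6  1.6]
```

```bash
python3 -m handwheel '[[0,0,-0.01,0,0,0,0.026],[0,0,-0.02,0,0,0,0.026],[0,0,-0.03,0,0,0,0.026],[0,0,-0.04,0,0,0,0.026],[0,0,-0.04,0,0,0,0.026],[0,0,-0.01,0,0,0,0.026],[0,0,0,0,0,0,0.026],[0,0,0,0,0,0,0.026]]';python3 d.py 606.5 -96.7 150 -5.7
python3 - <<'E'
from h import *
c=cam("wrist"); cv2.imwrite("pics/w13.png",c["image"][:,:,::-1])
E
```

```text
clock: 29.4
eef_pos: [583.7, 344.0, 149.5]
orientation: [0.999, -0.05, -0.001, 0.001]
ft_force: [-0.4, 0.3, -0.6]
opening: 33.7
clock 29.40 eef [583.7 344.  149.5] yaw -5.7 tilt z [-0.003 -0.002 -1.   ] open 33.7 F [-0.4  0.3 -0.6]
shift in present tool axes mm [6.670e+01 4.362e+02 3.000e-01] turn [ 0.002  0.002 -0.001]
shift after turn, target axes [ 66.5 436.2  -0.5]
```

View pics/w13.png

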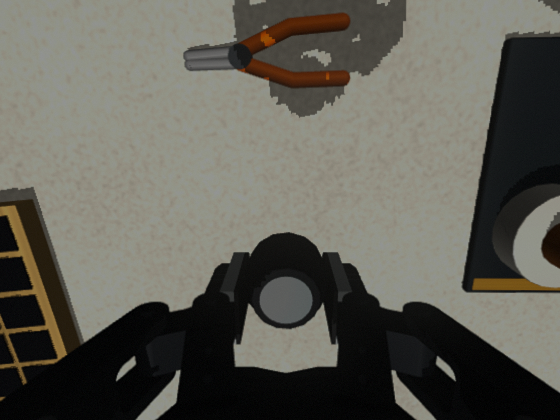

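Loupe is held upright (lens at (286,298)). Carrying it over the box.

```bash
python3 -m handwheel '[[0.0037,0.0242,0,0,0,0,0.026],[0.0074,0.0485,0,0,0,0,0.026],[0.0074,0.0485,0,0,0,0,0.026],[0.0074,0.0485,0,0,0,0,0.026],[0.0074,0.0485,0,0,0,0,0.026],[0.0074,0.0485,0,0,0,0,0.026],[0.0074,0.0485,0,0,0,0,0.026],[0.0074,0.0485,0,0,0,0,0.026],[0.0074,0.0485,0,0,0,0,0.026],[0.0037,0.0242,0,0,0,0,0.026],[0,0,0.04,0,0,0,0.026],[0,0,0.03,0,0,0,0.026],[0,0,0.01,0,0,0,0.026],[0,0,0,0,0,0,0.026],[0,0,0,0,0,0,0.026],[0,0,0,0,0,0,0.026]]';python3 d.py 606.5 -96.7 52 -5.7
python3 - <<'E'
from h import *
c=cam("wrist"); cv2.imwrite("pics/w14.png",c["image"][:,:,::-1])
E
```

```text
clock: 31.45
eef_pos: [608.3, -96.3, 72.6]
orientation: [0.999, -0.05, 0.001, 0.0]
ft_force: [-0.2, 0.5, -0.5]
opening: 33.7
clock 31.45 eef [608.3 -96.3  72.6] yaw -5.7 tilt z [ 0.002 -0.    -1.   ] open 33.7 F [-0.2  0.5 -0.5]
shift in present tool axes mm [-1.8  0.6 20.6] turn [ 0.    -0.002 -0.   ]
shift after turn, target axes [-1.7  0.6 20.6]
```

View pics/w14.png

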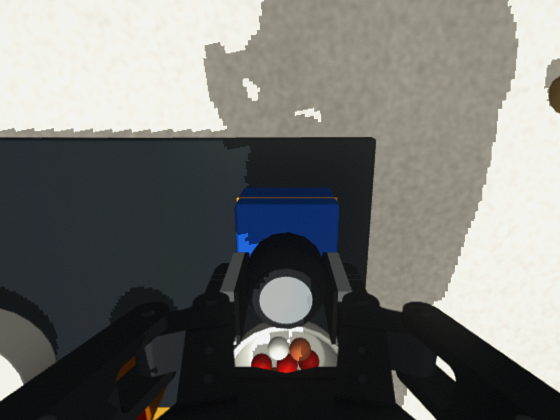

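```bash
python3 -m handwheel '[[-0.001,0,0.01,0,0,0,0.026],[0,0,0.006,0,0,0,0.026],[0,0,0.001,0,0,0,0.026],[0,0,0,0,0,0,0.026],[0,0,0,0,0,0,0.026]]'; python3 -m handwheel '[[0,0,0.001,0,0,0,0.026],[0,0,0.001,0,0,0,0.026],[0,0,0,0,0,0,0.026]]'
```

```text
clock: 32.12
eef_pos: [606.6, -96.1, 54.5]
orientation: [0.999, -0.05, 0.0, 0.0]
ft_force: [-0.3, 0.4, -0.7]
opening: 33.7
clock: 32.5
eef_pos: [606.3, -96.0, 52.2]
orientation: [0.999, -0.05, -0.0, 0.0]
ft_force: [0.7, 0.4, 0.2]
opening: 33.9
```

```bash
python3 -m handwheel '[[0,0,0.001,0,0,0,0.026],[0,0,0,0,0,0,0.026]]'
```

```text
clock: 32.75
eef_pos: [606.5, -96.0, 51.6]
orientation: [0.999, -0.05, 0.0, 0.0]
ft_force: [-1.2, -0.1, 3.1]
opening: 33.9
```

Contact. Releasing and retreating.

```bash
python3 -m handwheel '[[0,0,0,0,0,0,0.038],[0,0,0,0,0,0,0.046],[0,0,0,0,0,0,0.065],[0,0,0,0,0,0,0.07],[0,0,-0.02,0,0,0,0.07],[0,0,-0.04,0,0,0,0.0854],[0,0,-0.05,0,0,0,0.0854],[0,0,0,0,0,0,0.0854],[0,0,0,0,0,0,0.0854]]'
python3 - <<'E'
from h import *
c=cam("wrist"); cv2.imwrite("pics/w15.png",c["image"][:,:,::-1])
P,uv=cloud(c,np.ones((420,560),bool)); r=np.hypot(P[:,0]-606,P[:,1]+96)
for a,b in((73,83),(60,73),(46,54)):
    m=(P[:,2]>a)&(P[:,2]<b)&(r<45);Q=P[m]; print(a,cv2.minAreaRect(Q[:,:2].astype(np.float32)))
for n in("scene","side"):
    c=cam(n); cv2.imwrite(f"pics/{n}15.png",c["image"][:,:,::-1])
E
```

```text
clock: 33.88
eef_pos: [606.3, -96.0, 162.1]
orientation: [0.999, -0.05, 0.0, 0.0]
ft_force: [-0.9, -0.0, -0.3]
opening: 85.6
73 ((607.4946899414062, -95.80196380615234), (30.689359664916992, 29.005939483642578), 84.80511474609375)
60 ((606.7457275390625, -96.13021850585938), (34.95735549926758, 35.30889892578125), 85.37066650390625)
46 ((606.5513916015625, -96.6571273803711), (55.012203216552734, 54.1187744140625), 84.38997650146484)
```

View pics/w15.png

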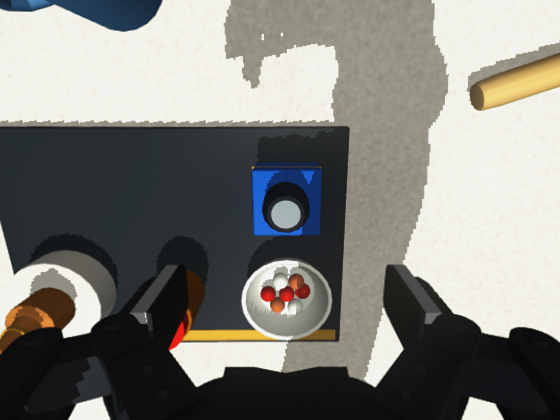

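View pics/side15.png

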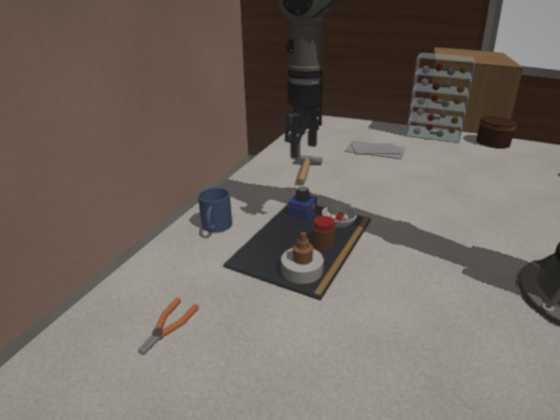

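View pics/scene15.png

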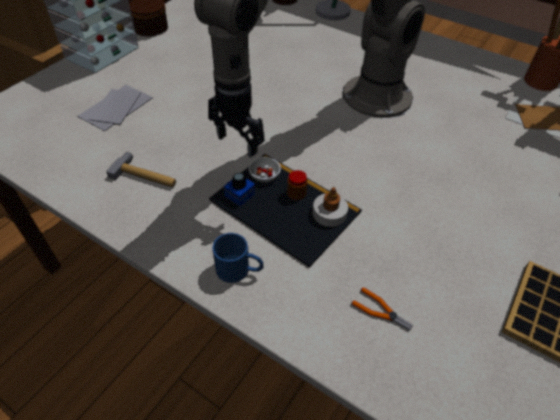

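All four objects stand in place and the bystanders have not moved. Handing in.

```bash
python3 -c "
from bench import ticket
print(ticket.close_job())"
```

```text
the job is handed in; nothing more can be done
None
```

I set the board as asked and handed the job in at about 34 s of the 112 s allowed; it gave no verdict. Each piece was lowered until the wrist force showed contact, then released.

Positions measured with the wrist camera after each placing:

| Piece | Placed | Allowed |
|---|---|---|
| Ring stand | within about 1 mm of the plinth's centre | 13 mm |
| Jar | about 2 mm from midway | 13 mm on each board axis |
| Ring box, distance | about 98 mm behind the dish centre, a gap of roughly 29 mm | gap of 15 to 45 mm |
| Ring box, sideways | within 1 mm | 15 mm |
| Ring box, angle | square to the board within 0.01 rad | 0.18 rad |
| Loupe | within about 1 mm of the lid's centre | 12 mm |

In the final scene and side pictures, all four pieces stand upright and the gripper is clear above them. The hammer, pliers and mug appear unmoved; I judged that by eye, not by measurement. The jar and ring stand were measured right after placing and only looked at in the last pictures.

The checks agreed with each other. The camera views differed by 1–3 mm, which fits the stated calibration.

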